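# Serve the rye roll from the drop-front bread bin with tongs

## Task

Pull down the yellow front flap of the blue bread bin, then take the tongs from their rest, reach in through the open front and close them on the dark rye roll. Lift the roll clear above the bin, at least 10 cm higher than it lay, and finish while still holding it there in the tongs. Touch the bread with the tongs only, leave the flap down, and leave the two white rolls and everything else on the counter where they are.

Things in the scene. Friction and masses are not known exactly. Their poses are not given: they have to be found in the camera images.
- bin: blue bread bin, fixed, open-topped, 180 (x) by 340 mm (y). Solid base: its white inner floor is 50 mm above the counter; side and back walls 6 mm thick, tops 110 mm above the counter. Origin: centre of underside. x points from the front (flap, robot side) to the back, z up. The three rolls stand in a row near x = -10, y = -95, 0 and 95 mm; about 45 mm free between them and the flap.
- flap (a joint): bin's yellow front flap, 8 mm thick, 324 wide, 65 high, hinged at its bottom edge (z = 50, x = -86 mm in the bin's frame). 0 rad: upright, shut; grows as the top edge swings towards the robot and down, to 2.0 rad (edge hangs below the hinge). No latch: slight friction holds it up, but past 0.3 rad it falls open by itself if nothing is in its way.
- flap_edge (a point): middle of the flap's free (top) edge; 115 mm above the counter when closed. Its x axis is normal to the plate (away from the robot when closed), y along the edge
- rest: white plastic tong rest, fixed: base plate 270 mm long (x) by 130 mm wide (y), 6 mm thick, with two cross ridges, 16 mm in x, whose tops are 28 mm above the counter, at x = -90 and +75 mm. Origin: centre of the underside. The tongs lie across both ridges along its x axis.
- tongs: spring tongs, steel arms, black grip pads, red tips, 260 mm long, 120 g, lying level; arms 20 mm high, 5 thick, mirrored about x, opening in the level plane. Origin: underside, at the hinge; x to the tips, z up. Open: 62 mm over the pads at the grip point; tips (x = 220 to 260 mm) 100 mm apart inside, 117 over all. Squeeze at the grip point: 1 mm less there is 2.2 mm less between the tips.
- tongs_grip (a point): grip point: on the mid line 110 mm from the hinge, 10 mm above the underside (mid height) between the flat black pads (50 mm long), at the centre of mass. About 37 mm over the pads when the tips touch a roll. The spring pushes out on each arm here with 5 N open to 9 N shut: grip 20 N or more to close; held part closed (say 52 mm) they stay in the gripper. Axes as the tongs
- tongs_tips (a point): midway between the red tips: on the mid line 240 mm from the hinge, 10 mm above the underside. Axes as the tongs
- tong_left (a joint): closing of the tongs' left arm (the right one always mirrors it): 0 rad fully open, about 0.12 with a roll between the tips, 0.20 fully closed
- rye_roll: the dark brown round bread roll, 47 mm across at its widest (18 mm above its underside), 38 mm high, about 45 g, underside flat on the bin floor, origin at the centre of the underside; z up
- white_roll_a: pale round roll of the same size as the rye roll, in the bin; leave alone
- white_roll_b: the second pale roll; leave alone
- sauce_bottle: yellow bottle with red cap, 56 mm across, 170 mm high, on the counter; leave alone
- pepper_mill: dark wooden pepper mill, 52 mm across, 142 mm high; leave alone
- dip_pot: small white bowl, 76 mm across, 45 mm high; leave alone
- mug: blue mug, 80 mm across, 90 mm high; leave alone
There are look-alikes about, which are no part of the job. Leave any pink or red look-alike of the rye_roll alone.

How it is judged:
By the outcome, as a careful person would: the job done as asked, in the order asked, and still so for the second after the job is handed in, while the arm keeps its last pose, push and grip.
It also fails if it takes over 56 s, if anything falls off the work surface, if the arm or the gripper's body presses on something with over 40 N, if the wrist force passes 120 N, or if a joint passes its speed limit or range.

## Robot

A 6-joint arm with a two-finger parallel gripper is mounted at the origin on the work surface. World frame = base frame: x ahead of the robot, y to its left, z up, the work surface at z = 0. Lengths are in m, angles in rad, forces in N, time in s.
With the tool pointing down it reaches from about 0.35 to 0.85 m from the base axis. Payload 8.1 kg.
Tool frame: the origin (TCP) lies at the centre of the arm's flange, where the gripper is bolted on; the fingertips stand 186 mm ahead of it and the grasp point (between the pads) lies 167 mm ahead of it; z points along the fingers, y is the line along which they close (so a half turn about z gives the same grasp; the last joint's range is limited). The gripper opens to 93 mm and grips with 3 to 60 N. Pads are 15 mm wide; open, the fingers measure 128 mm over their backs; the gripper's body (75 mm by 188 mm) begins 65 mm behind the grasp point.
Start: joints at [-1.206, 0.13, 1.488, -0, 1.523, -0.085], TCP at [0.261, -0.54, 0.405] pointing down, gripper open.
Joint ranges: [-2.96, 2.96], [-0.89, 2.26], [0.02, 2.5], [-1.34, 4.48], [0, 2.73], [-2.66, 2.66]. Speed limits (rad/s): [2.39, 2.39, 2.79, 3.14, 3.14, 3.14].

## Interface

Orientations are given as a rotation vector (axis times angle).
In Python, from plant import read_state, read_camera, camera_params, robot gives the robot as it stands.
- The arm moves only by the tool carry_out, never from a script. Its argument "targets" is a list of rows, each an object of numbers: "hand": the opening in per cent of the stroke, from 0 (shut) to 100 (fully open); "x", "y", "z": the shift along the tool's x, y, z in m; "ax", "ay", "az": the turn, a rotation vector about the tool's x, y, z in rad. In form: [{"hand": .., "x": .., "y": .., "z": .., "ax": .., "ay": .., "az": ..}, ...]. A call has 1 to 8 rows; each row is the pose to reach, as a shift and turn from the pose commanded when the call began, along the tool's axes at that moment; what a row does not reach only later rows make up. A row lasts 1/8 s, in which the tool goes at most 62.5 mm and 10.7 degrees, less where a joint would pass 70% of its speed; a pose out of reach is approached as far as the arm can. A call with a gripper value outside its range is refused whole. The fingers move at their own pace and stop on an object; "newtons" is the grip in N (left out, the last holds). Time passes only in rows, so rows that repeat a pose let the fingers close. It gives the time, the measured TCP pose, the force, the opening and the grip force at its end, in the units of the state.
- read_state(): the state, without advancing time (a new reading comes with each control period).
- read_camera(name): name is "scene" or "top" or "wrist"; returns (picture, depth): 480x640x3 uint8, blue, green, red; 480x640 float32, m along the optical axis (not along the pixel's ray), 0 where there is no reading.
- camera_params(name): a dict with "fx", "fy", "cx", "cy" (pixels), "position" and "rotation" of the camera in the world. Camera axes: x right, y up, looking along -z (the intrinsics and any distortion apply to the point x, -y, -z); pixel columns grow to the right and rows downward; lengths in m; the calibration is good to about 2 mm. A picture is of the moment at which its call begins: read the wrist's pose just before it. camera_params takes no time and is no camera call; for the wrist camera it gives the pose at the moment of the call.
- robot.close_job(): hands the job in; it is judged then, once.
The state is a dict: "t": time; "q": joint angles; "dq": joint speeds; "joint_torque": joint torques, N m; "tool_pos": TCP position; "orientation": TCP orientation; "force": force on the tool from outside, world axes, zero at the start; "wrist_torque": the same for the moment, N m; "opening": finger opening in m; "gripper_force": force on a finger pad.
Only numpy, scipy, OpenCV 4.12 (cv2) and the standard library are available. Lean on these libraries where they do the work, as an engineer would, in place of code of your own. Each camera call takes 0.05 s, during which the arm holds its last target. There are 200 camera calls.

## Working session

There is one attempt and no reset: what is moved stays moved. The work goes in short steps, Python scripts to look and compute and a tool call to move; the robot and the scene stay as the last step left them, time stands still between calls to the robot, and variables do not carry over. Pictures are saved under pics/ and viewed, at most 10 in all, crops included, and the job is handed in when it is done.

Besides the shell and the picture viewer there is one more tool, called after "Request:" by a JSON object that holds its "name" and its "arguments". carry_out: Moves the arm, as the interface text tells. Its arguments: {"type":"object","properties":{"targets":{"type":"array","items":{"type":"object","properties":{"hand":{"type":"number"},"x":{"type":"number"},"y":{"type":"number"},"z":{"type":"number"},"ax":{"type":"number"},"ay":{"type":"number"},"az":{"type":"number"}}}},"newtons":{"type":"number"}},"required":["targets"]}

```bash
mkdir -p pics; ls
python3 - <<'E'
from plant import *
import cv2,numpy as np
s=read_state();print(s['t'],s['tool_pos'],s['orientation'],s['opening'])
for n in ['scene','top']:
    p,d=read_camera(n);cv2.imwrite(f'pics/{n}0.png',p);np.save(f'pics/{n}0.npy',d);print(camera_params(n))
E
```

```text
pics
0.0 [ 0.26080562 -0.54011288  0.40372049] [-3.06079387e+00 -7.00220475e-01  3.81699099e-04] 0.09310082202678442
{'fx': 495.58444246214583, 'fy': 495.58444246214583, 'cx': 320.26836125513506, 'cy': 242.7487132338593, 'position': array([ 1.32293089, -0.36800415,  0.8984871 ]), 'rotation': array([0.73829577, 0.42449603, 1.04031656])}
{'fx': 596.2513157866166, 'fy': 596.2513157866166, 'cx': 315.3948860369752, 'cy': 245.8058718664159, 'position': array([0.36645685, 0.01535817, 1.52085424]), 'rotation': array([ 0.12046029, -0.13656457, -1.58107167])}
```

View pics/top0.png

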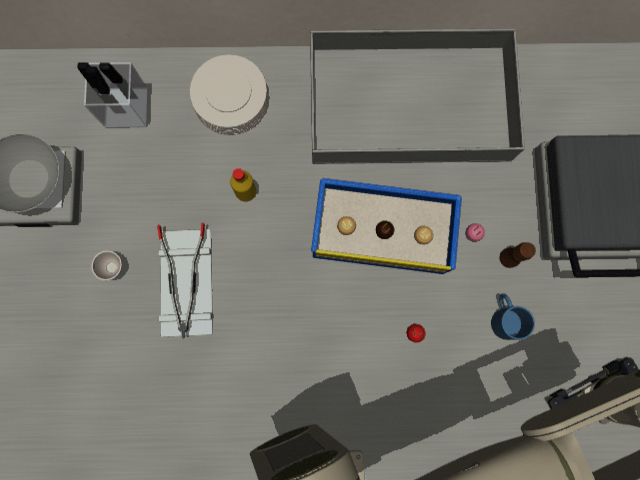

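View pics/scene0.png

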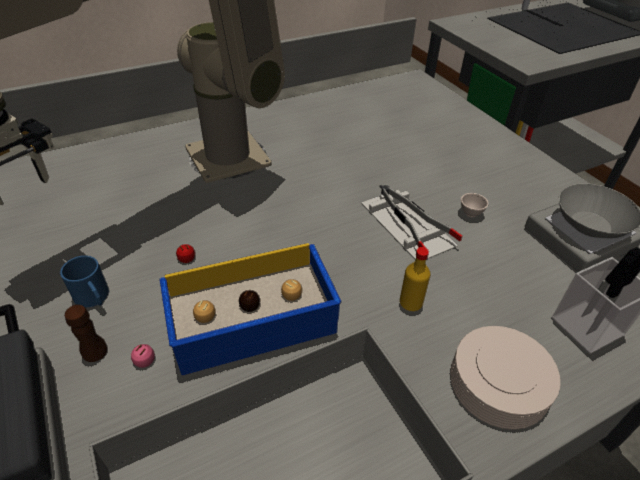

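The top view shows the bin with its flap toward the robot: rye roll at (385,229), flap from (316,254) to (450,269). The tongs have their hinge at (183,333) and tips at (160,232) and (203,230).

```bash
cat > h.py <<'E'
import numpy as np,cv2
from scipy.spatial.transform import Rotation as R
def cloud(d,c):
    v,u=np.mgrid[:480,:640]
    p=np.stack([(u-c['cx'])/c['fx']*d,-(v-c['cy'])/c['fy']*d,-d],-1)
    return p@R.from_rotvec(c['rotation']).as_matrix().T+c['position']
def onz(u,v,z,c):
    r=R.from_rotvec(c['rotation']).as_matrix()@np.array([(u-c['cx'])/c['fx'],-(v-c['cy'])/c['fy'],-1])
    return c['position']+r*(z-c['position'][2])/r[2]
E
python3 - <<'E'
from h import *; from plant import *
np.set_printoptions(precision=4,suppress=True)
c=camera_params('top');d=np.load('pics/top0.npy');p=cv2.imread('pics/top0.png');P=cloud(d,c)
hsv=cv2.cvtColor(p,cv2.COLOR_BGR2HSV).astype(int);H,S,V=hsv[...,0],hsv[...,1],hsv[...,2]
v,u=np.mgrid[:480,:640]
def rect(n,m):
    q=P[m];print(n,m.sum(),'zmed',np.percentile(q[:,2],[5,50,95]),cv2.minAreaRect(q[:,:2].astype(np.float32)),q[:,:2].mean(0))
B=(u>300)&(u<475)&(v>170)&(v<280)
rect('bluetop',B&(H>100)&(H<125)&(S>150)&(P[...,2]>.1))
m=B&(H>22)&(H<35)&(S>180)&(P[...,2]>.09);rect('flap',m)
for n,x,y in [('rye',385,229),('wa',346,225),('wb',424,235)]:
    rect(n,((u-x)**2+(v-y)**2<14**2)&(P[...,2]>.06))
T=(u>140)&(u<225)&(v>215)&(v<345)
for n,x,y in [('hinge',183,330),('tipL',160,232),('tipR',203,230),('padL',171,283),('padR',193,284)]:
    print(n,onz(x,y,.048,c),P[y-2:y+3,x-2:x+3,2].max())
rect('tongs',T&(P[...,2]>.038))
rect('red',T&((H<8)|(H>172))&(S>150))
rect('black',T&(V<45)&(P[...,2]>.035))
rect('rest',T&(P[...,2]>.003)&(S<40)&(V>150)&(v>225))
E
```

```text
bluetop 1425 zmed [0.1047 0.1099 0.1151] ((0.5449513792991638, -0.15914197266101837), (0.3472908139228821, 0.40182429552078247), 82.05069732666016) [ 0.6876 -0.1801]
flap 433 zmed [0.0943 0.1129 0.1197] ((0.5364377498626709, -0.10928085446357727), (0.18713335692882538, 0.37774941325187683), 27.39578628540039) [ 0.5616 -0.1656]
rye 279 zmed [0.0686 0.0824 0.0905] ((0.5075291395187378, -0.09813752770423889), (0.05703362822532654, 0.35760000348091125), 60.24435806274414) [ 0.639  -0.1694]
wa 279 zmed [0.0701 0.0824 0.0902] ((0.5230190753936768, -0.034709274768829346), (0.04539445415139198, 0.3287317156791687), 71.73201751708984) [ 0.6537 -0.0778]
wb 283 zmed [0.0664 0.0826 0.0903] ((0.5028988718986511, -0.13865002989768982), (0.04537787660956383, 0.41106852889060974), 44.19086456298828) [ 0.6246 -0.263 ]
hinge [0.4051 0.3248 0.048 ] 0.05412572311833519
tipL [0.6494 0.3875 0.048 ] 0.05270190976498079
tipR [0.6531 0.28   0.048 ] 0.0531253311881168
padL [0.5207 0.3569 0.048 ] 0.0544193837467406
padR [0.5174 0.3025 0.048 ] 0.0526904452034489
tongs 751 zmed [0.0403 0.0473 0.0561] ((0.4742199182510376, 0.2554951012134552), (0.4769022464752197, 0.22288726270198822), 40.78178787231445) [0.5217 0.3164]
red 73 zmed [0.0411 0.0475 0.0529] ((0.5448228120803833, 0.18440428376197815), (0.48252591490745544, 0.09345007687807083), 54.424007415771484) [0.6486 0.3288]
black 118 zmed [0.0365 0.0444 0.0522] ((0.44515228271484375, 0.23117928206920624), (0.41938698291778564, 0.18762066960334778), 45.86423110961914) [0.509  0.3197]
rest 3330 zmed [0.0036 0.0076 0.0307] ((0.5194057822227478, 0.2040228247642517), (0.39751631021499634, 0.27916252613067627), 86.04768371582031) [0.5241 0.3266]
```

Run:
```python
import cv2
p=cv2.imread('pics/top0.png')
cv2.imwrite('pics/crop0.png',cv2.resize(p[215:350,140:225],None,fx=4.4,fy=4.4,interpolation=cv2.INTER_CUBIC))
```

```text
(no output)
```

View pics/crop0.png

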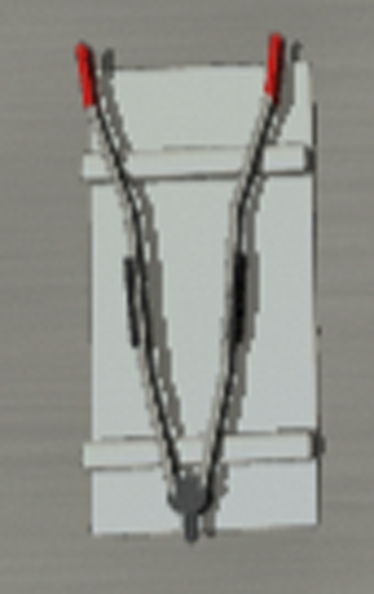

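The crop confirms the tongs lie nearly along +x, with the hinge at about (182.5,327.5) and the tips at about (159.5,232) and (202.3,230). Next I'll filter outliers and plan the first move.

```bash
cat >> h.py <<'E'
def goal(p,psi,tilt=0):
    """print shift+turn in tool axes to reach TCP p, tool down, tool y along +-(yaw psi) y-axis"""
    from plant import read_state
    s=read_state();R0=R.from_rotvec(s['orientation']);best=None
    for k in (1,-1):
        y=k*np.array([-np.sin(psi),np.cos(psi),0]);z=np.array([0,0,-1.])
        r=R0.inv()*R.from_matrix(np.stack([np.cross(y,z),y,z],1))
        if best is None or r.magnitude()<best.magnitude(): best=r
    print('shift',R0.inv().apply(np.array(p)-s['tool_pos']).round(4),'turn',best.as_rotvec().round(4),'tool axes',R0.as_matrix().round(3).tolist())
E
python3 - <<'E'
from h import *; from plant import *
np.set_printoptions(precision=4,suppress=True)
c=camera_params('top');d=np.load('pics/top0.npy');p=cv2.imread('pics/top0.png');P=cloud(d,c)
P[(P[...,2]>.13)|(d<.5)]=[0,0,-1]
hsv=cv2.cvtColor(p,cv2.COLOR_BGR2HSV).astype(int);H,S,V=hsv[...,0],hsv[...,1],hsv[...,2]
v,u=np.mgrid[:480,:640]
B=(u>300)&(u<475)&(v>170)&(v<280)
m=B&(H>100)&(H<125)&(S>150)&(P[...,2]>.1)
print('blue',cv2.minAreaRect(P[m][:,:2].astype(np.float32)))
for n,x,y in [('rye',385,229),('wa',346,225),('wb',424,235)]:
    m=((u-x)**2+(v-y)**2<14**2)&(P[...,2]>.065);q=P[m];print(n,np.median(q,0),cv2.minEnclosingCircle(q[:,:2].astype(np.float32)))
m=B&(H>22)&(H<35)&(S>180)&(P[...,2]>.105);q=P[m];print('flap',q.mean(0),np.polyfit(q[:,1],q[:,0],1),q[:,1].min(),q[:,1].max())
for n,x,y in [('hinge',182.5,327.5),('tipL',159.5,232),('tipR',202.3,230)]: print(n,onz(x,y,.048,c))
goal([.575,-.12,.40],-.156)
E
```

```text
blue ((0.653674840927124, -0.17433084547519684), (0.3472028076648712, 0.1823866218328476), 82.01763916015625)
rye [ 0.6429 -0.1721  0.0825] ((0.6450182199478149, -0.17413949966430664), 0.02341638132929802)
wa [ 0.6541 -0.0776  0.0825] ((0.6567220091819763, -0.07888774573802948), 0.023655761033296585)
wb [ 0.6279 -0.2669  0.0827] ((0.6300194263458252, -0.2694428265094757), 0.023243822157382965)
flap [ 0.5622 -0.1668  0.1141] [0.1402 0.5856] -0.31863676790883877 -0.0020970633633976537
hinge [0.4112 0.3261 0.048 ]
tipL [0.6494 0.3888 0.048 ]
tipR [0.6531 0.2817 0.048 ]
shift [ 0.4656 -0.2417  0.0043] turn [-0.0016  0.0004  0.6058] tool axes [[0.901, 0.435, -0.001], [0.435, -0.901, 0.001], [0.0, -0.002, -1.0]]
```

```bash
python3 -c "
from h import *
goal([.6055,-.120,.38],-.139)"
```

```text
shift [ 0.4931 -0.2284  0.0243] turn [-1.600e-03  3.000e-04  5.888e-01] tool axes [[0.901, 0.435, -0.001], [0.435, -0.901, 0.001], [0.0, -0.002, -1.0]]
```

Request:
{"name": "carry_out", "arguments": {"targets": [{"hand": 0, "x": 0.06, "y": -0.028, "z": 0, "az": 0.07}, {"hand": 0, "x": 0.12, "y": -0.055, "z": 0, "az": 0.15}, {"hand": 0, "x": 0.175, "y": -0.08, "z": 0, "az": 0.22}, {"hand": 0, "x": 0.23, "y": -0.106, "z": 0, "az": 0.3}, {"hand": 0, "x": 0.285, "y": -0.132, "z": 0, "az": 0.37}, {"hand": 0, "x": 0.34, "y": -0.158, "z": 0.01, "az": 0.45}, {"hand": 0, "x": 0.395, "y": -0.183, "z": 0.02, "az": 0.52}, {"hand": 0, "x": 0.45, "y": -0.208, "z": 0.024, "az": 0.589}]}}

```text
schema error: expected keys hand, x, y, z, ax, ay, az
```

Run:
```python
from h import *; from plant import *
s=read_state();print(s['t'],s['tool_pos'],s['opening'],s['force']);c=camera_params('wrist');p,d=read_camera('wrist');cv2.imwrite('pics/w1.png',p)
goal([.6055,-.120,.38],-.139)
```

```text
0.1 [ 0.26080416 -0.54012446  0.40382633] 0.0927710519215283 [0.27695779 0.21036091 0.04228582]
shift [ 0.4931 -0.2285  0.0243] turn [-1.300e-03  3.000e-04  5.887e-01] tool axes [[0.901, 0.435, -0.0], [0.435, -0.901, 0.001], [0.0, -0.001, -1.0]]
```

View pics/w1.png

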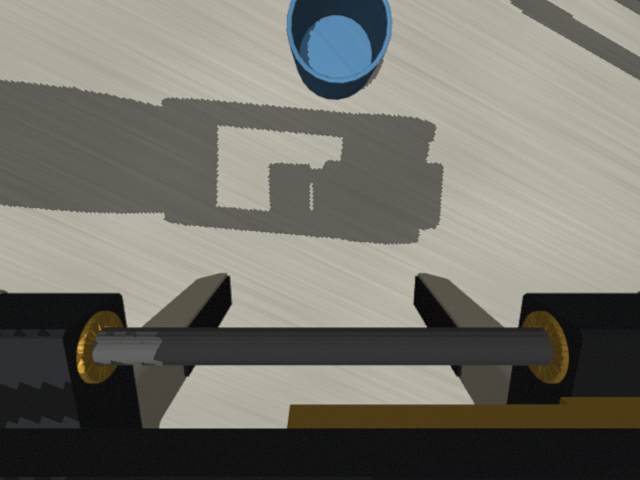

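The call was refused because every row needs all the keys, so nothing moved. The picture shows the mug at (340,50) and the open fingers. I'll send it again in full.

Request:
{"name": "carry_out", "arguments": {"targets": [{"hand": 0, "x": 0.06, "y": -0.028, "z": 0, "ax": 0, "ay": 0, "az": 0.07}, {"hand": 0, "x": 0.12, "y": -0.055, "z": 0, "ax": 0, "ay": 0, "az": 0.15}, {"hand": 0, "x": 0.175, "y": -0.08, "z": 0, "ax": 0, "ay": 0, "az": 0.22}, {"hand": 0, "x": 0.23, "y": -0.106, "z": 0, "ax": 0, "ay": 0, "az": 0.3}, {"hand": 0, "x": 0.285, "y": -0.132, "z": 0, "ax": 0, "ay": 0, "az": 0.37}, {"hand": 0, "x": 0.34, "y": -0.158, "z": 0.01, "ax": 0, "ay": 0, "az": 0.45}, {"hand": 0, "x": 0.395, "y": -0.183, "z": 0.02, "ax": 0, "ay": 0, "az": 0.52}, {"hand": 0, "x": 0.45, "y": -0.208, "z": 0.024, "ax": 0, "ay": 0, "az": 0.589}]}}

```text
t: 1.15
tool_pos: [0.5765, -0.1555, 0.3797]
orientation: [-3.134, 0.222, 0.002]
force: [0.8, -1.0, 0.4]
opening: 0.0179
gripper_force: 0.0
```

Run:
```python
from h import *; from plant import *
s=read_state();print(s['t'],s['tool_pos'],s['opening'],s['force']);c=camera_params('wrist');p,d=read_camera('wrist');cv2.imwrite('pics/w2.png',p)
goal([.6055,-.120,.38],-.139)
```

```text
1.15 [ 0.57645457 -0.15545253  0.37971856] 0.017933114836189406 [ 0.84251002 -0.95421013  0.38093656]
shift [ 0.0216 -0.0332 -0.0007] turn [-0.0041 -0.0001 -0.0024] tool axes [[0.99, -0.141, 0.001], [-0.141, -0.99, 0.004], [0.0, -0.004, -1.0]]
```

View pics/w2.png

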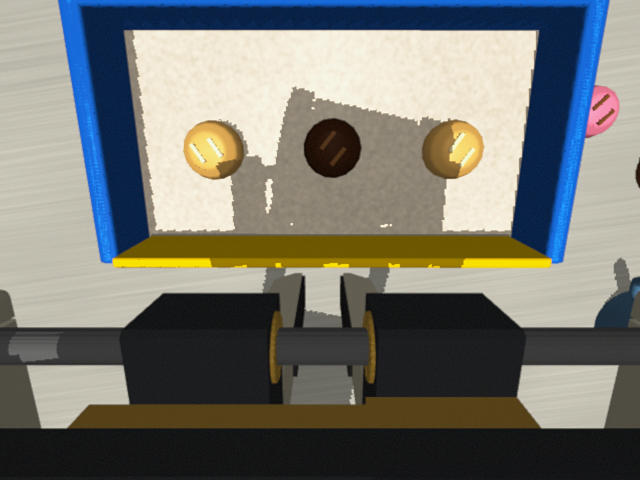

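Run:
```python
from h import *; from plant import *
c=camera_params('wrist');print(c['position'])
for n,u,v,z in [('flap inner L',114,259,.115),('flapR',550,259,.115),('outer edge L',114,266,.115),('rye',332,148,.071),('wa',213,150,.071),('wb',453,150,.071),('backL',80,14,.11),('backR',597,14,.11)]:
    q=onz(u,v,z,c)[:2];a=q-[.6537,-.1743];print(n,q.round(4),'bin',(a@[.990,-.139]).round(4),(a@[.139,.990]).round(4))
```

```text
[ 0.64672186 -0.15912897  0.35917366]
flap inner L [0.5929 0.0034] bin -0.0849 0.1675
flapR [ 0.5488 -0.312 ] bin -0.0847 -0.1509
outer edge L [0.5877 0.0049] bin -0.0902 0.1683
rye [ 0.6488 -0.1662] bin -0.006 0.0073
wa [ 0.6606 -0.0718] bin -0.0074 0.1024
wb [ 0.6338 -0.2615] bin -0.0076 -0.0891
backL [ 0.7521 -0.0182] bin 0.0757 0.1682
backR [ 0.7061 -0.3414] bin 0.0751 -0.1581
```

The fit is consistent to within 8 mm, which is enough for the flap. The wrist view shows the rye roll at (332,148) and the flap edge at row 259–266. I'll go down behind the flap between two rolls and pull.

Request:
{"name": "carry_out", "arguments": {"targets": [{"hand": 0, "x": 0.021, "y": -0.036, "z": 0, "ax": 0, "ay": 0, "az": 0}, {"hand": 0, "x": 0.021, "y": -0.036, "z": 0, "ax": 0, "ay": 0, "az": 0}, {"hand": 0, "x": 0.021, "y": -0.036, "z": 0.05, "ax": 0, "ay": 0, "az": 0}, {"hand": 0, "x": 0.021, "y": -0.036, "z": 0.1, "ax": 0, "ay": 0, "az": 0}, {"hand": 0, "x": 0.021, "y": -0.036, "z": 0.104, "ax": 0, "ay": 0, "az": 0}, {"hand": 0, "x": 0.01, "y": -0.036, "z": 0.104, "ax": 0, "ay": 0, "az": 0}, {"hand": 0, "x": 0.0, "y": -0.036, "z": 0.104, "ax": 0, "ay": 0, "az": 0}, {"hand": 0, "x": -0.01, "y": -0.036, "z": 0.104, "ax": 0, "ay": 0, "az": 0}]}}

```text
t: 2.2
tool_pos: [0.5707, -0.1205, 0.279]
orientation: [3.133, -0.219, 0.005]
force: [0.9, -0.1, 0.7]
opening: 0.0003
gripper_force: 0.1
```

Request:
{"name": "carry_out", "arguments": {"targets": [{"hand": 0, "x": -0.012, "y": 0, "z": 0, "ax": 0, "ay": 0, "az": 0}, {"hand": 0, "x": -0.025, "y": 0, "z": 0, "ax": 0, "ay": 0, "az": 0}, {"hand": 0, "x": -0.03, "y": 0, "z": 0, "ax": 0, "ay": 0, "az": 0}, {"hand": 0, "x": -0.03, "y": 0, "z": 0, "ax": 0, "ay": 0, "az": 0}, {"hand": 0, "x": -0.03, "y": 0, "z": -0.05, "ax": 0, "ay": 0, "az": 0}, {"hand": 0, "x": -0.03, "y": 0, "z": -0.1, "ax": 0, "ay": 0, "az": 0}, {"hand": 0, "x": -0.03, "y": 0, "z": -0.13, "ax": 0, "ay": 0, "az": 0}]}}

```text
t: 3.08
tool_pos: [0.5417, -0.1163, 0.41]
orientation: [3.133, -0.218, 0.006]
force: [-0.2, 0.1, 0.3]
opening: 0.0008
gripper_force: 0.0
```

Run:
```python
from h import *; from plant import *
s=read_state();print(s['t'],s['tool_pos'],s['opening'],s['force']);p,d=read_camera('scene');cv2.imwrite('pics/s2.png',p)
goal([.518,.332,.39],.03)
```

```text
3.075 [ 0.5417084 -0.1163002  0.4099813] 0.0008255288187427807 [-0.24810361  0.10348349  0.31741018]
shift [-0.0865 -0.4408  0.0226] turn [ 0.0021 -0.0084 -0.1691] tool axes [[0.99, -0.139, 0.008], [-0.139, -0.99, -0.003], [0.009, 0.001, -1.0]]
```

View pics/s2.png

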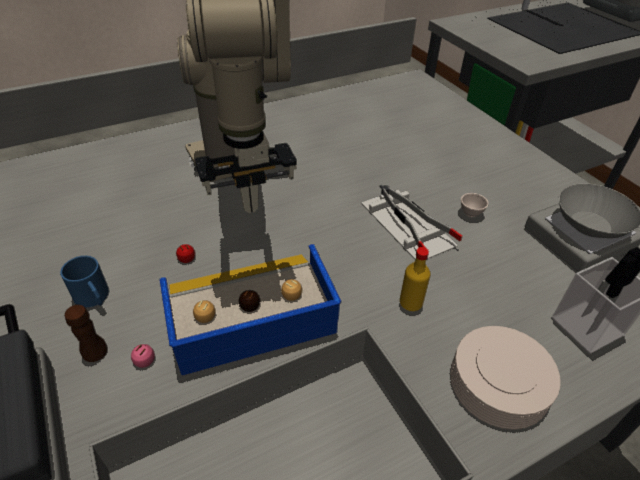

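The yellow flap now leans out in front of the bin, around (200,282) to (305,262). The rolls haven't moved. Next, the tongs.

Request:
{"name": "carry_out", "arguments": {"targets": [{"hand": 100, "x": -0.012, "y": -0.055, "z": 0, "ax": 0, "ay": 0, "az": -0.02}, {"hand": 100, "x": -0.023, "y": -0.115, "z": 0, "ax": 0, "ay": 0, "az": -0.05}, {"hand": 100, "x": -0.034, "y": -0.175, "z": 0, "ax": 0, "ay": 0, "az": -0.07}, {"hand": 100, "x": -0.045, "y": -0.235, "z": 0, "ax": 0, "ay": 0, "az": -0.1}, {"hand": 100, "x": -0.057, "y": -0.295, "z": 0, "ax": 0, "ay": 0, "az": -0.12}, {"hand": 100, "x": -0.068, "y": -0.35, "z": 0, "ax": 0, "ay": 0, "az": -0.14}, {"hand": 100, "x": -0.08, "y": -0.405, "z": 0.01, "ax": 0, "ay": 0, "az": -0.16}, {"hand": 100, "x": -0.0865, "y": -0.441, "z": 0.022, "ax": 0, "ay": -0.008, "az": -0.169}]}}

```text
t: 4.12
tool_pos: [0.5161, 0.3354, 0.3843]
orientation: [-3.14, -0.05, 0.012]
force: [-0.8, 0.6, 0.2]
opening: 0.0757
gripper_force: 0.0
```

Request:
{"name": "carry_out", "arguments": {"targets": [{"hand": 100, "x": 0, "y": 0, "z": 0, "ax": 0, "ay": 0, "az": 0}]}}

```text
t: 4.25
tool_pos: [0.5157, 0.3349, 0.3824]
orientation: [3.141, 0.052, -0.017]
force: [-0.2, -0.6, -0.1]
opening: 0.0859
gripper_force: 0.0
```

Run:
```python
from h import *; from plant import *
s=read_state();print(s['t'],s['tool_pos'],s['opening'],s['force']);p,d=read_camera('wrist');cv2.imwrite('pics/w3.png',p)
goal([.518,.332,.39],.03)
```

```text
4.25 [0.51571822 0.33494734 0.38244393] 0.0858882423731423 [-0.20630528 -0.64978093 -0.13817579]
shift [ 0.0016  0.0016 -0.0067] turn [0.0005 0.0097 0.0019] tool axes [[0.999, 0.032, -0.01], [0.032, -0.999, -0.001], [-0.01, 0.0, -1.0]]
```

View pics/w3.png

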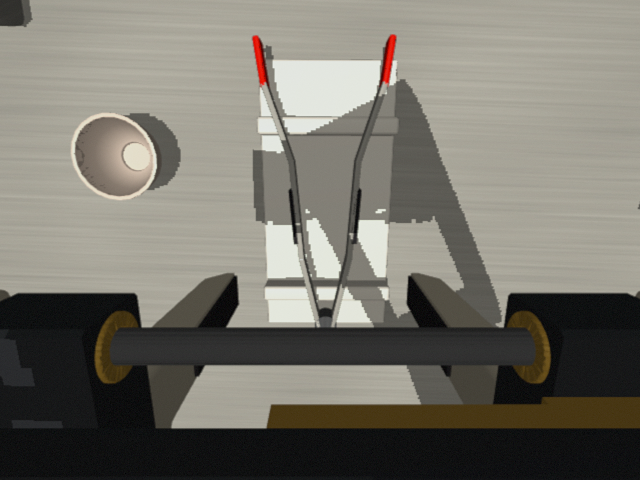

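Tongs in view: red tips at (260,60) and (390,60), pads at (294,216) and (357,216), hinge at (326,316).

Run:
```python
from h import *; from plant import *
c=camera_params('wrist')
for n,u,v in [('tipL',260,60),('tipR',390,60),('padL',294,216),('padR',357,216),('hinge',326,316)]:
    print(n,onz(u,v,.045,c).round(4))
a=(onz(260,60,.045,c)+onz(390,60,.045,c))/2;g=(onz(294,216,.045,c)+onz(357,216,.045,c))/2;h=onz(326,316,.045,c)
psi=np.arctan2(*(a-h)[1::-1]) if 0 else np.arctan2((a-h)[1],(a-h)[0])
print(g,psi,np.hypot(*(a-h)[:2]),np.hypot(*(g-h)[:2]))
goal([g[0],g[1],.205],psi)
```

```text
tipL [0.6528 0.3895 0.045 ]
tipR [0.6564 0.282  0.045 ]
padL [0.5227 0.3597 0.045 ]
padR [0.5246 0.3016 0.045 ]
hinge [0.4225 0.3266 0.045 ]
[0.52366218 0.33065345 0.045     ] 0.03943797461300355 0.2322651317913095 0.10124159052980769
shift [0.0091 0.003  0.1782] turn [ 0.0004  0.0097 -0.0075] tool axes [[0.999, 0.032, -0.01], [0.032, -0.999, -0.001], [-0.01, 0.0, -1.0]]
```

Request:
{"name": "carry_out", "arguments": {"newtons": 40, "targets": [{"hand": 100, "x": 0.009, "y": 0.003, "z": 0.04, "ax": 0, "ay": 0.01, "az": -0.007}, {"hand": 100, "x": 0.009, "y": 0.003, "z": 0.09, "ax": 0, "ay": 0.01, "az": -0.007}, {"hand": 100, "x": 0.009, "y": 0.003, "z": 0.14, "ax": 0, "ay": 0.01, "az": -0.007}, {"hand": 100, "x": 0.009, "y": 0.003, "z": 0.165, "ax": 0, "ay": 0.01, "az": -0.007}, {"hand": 100, "x": 0.009, "y": 0.003, "z": 0.178, "ax": 0, "ay": 0.01, "az": -0.007}, {"hand": 100, "x": 0.009, "y": 0.003, "z": 0.178, "ax": 0, "ay": 0.01, "az": -0.007}, {"hand": 70, "x": 0.009, "y": 0.003, "z": 0.178, "ax": 0, "ay": 0.01, "az": -0.007}, {"hand": 62, "x": 0.009, "y": 0.003, "z": 0.178, "ax": 0, "ay": 0.01, "az": -0.007}]}}

```text
t: 5.3
tool_pos: [0.525, 0.3302, 0.2085]
orientation: [-3.139, -0.058, -0.007]
force: [0.2, 0.2, 0.5]
opening: 0.0776
gripper_force: 0.0
```

Request:
{"name": "carry_out", "arguments": {"targets": [{"hand": 56, "x": 0, "y": 0, "z": 0, "ax": 0, "ay": 0, "az": 0}, {"hand": 56, "x": 0, "y": 0, "z": 0, "ax": 0, "ay": 0, "az": 0}, {"hand": 56, "x": 0, "y": 0, "z": 0, "ax": 0, "ay": 0, "az": 0}]}}

```text
t: 5.68
tool_pos: [0.5246, 0.3304, 0.2076]
orientation: [-3.139, -0.058, -0.006]
force: [-0.3, 1.6, 4.6]
opening: 0.0533
gripper_force: 7.6
```

Request:
{"name": "carry_out", "arguments": {"targets": [{"hand": 56, "x": 0, "y": 0, "z": -0.02, "ax": 0, "ay": 0, "az": 0}, {"hand": 56, "x": 0, "y": 0, "z": -0.06, "ax": 0, "ay": 0, "az": 0}, {"hand": 56, "x": 0, "y": 0, "z": -0.1, "ax": 0, "ay": 0, "az": 0}, {"hand": 56, "x": 0, "y": 0, "z": -0.14, "ax": 0, "ay": 0, "az": 0}, {"hand": 56, "x": 0, "y": 0, "z": -0.18, "ax": 0, "ay": 0, "az": 0}, {"hand": 56, "x": 0, "y": 0, "z": -0.2, "ax": 0, "ay": 0, "az": 0}, {"hand": 56, "x": 0, "y": 0, "z": -0.2, "ax": 0, "ay": 0, "az": 0}]}}

```text
t: 6.55
tool_pos: [0.5241, 0.3298, 0.4085]
orientation: [-3.139, -0.058, -0.007]
force: [0.5, -0.8, -1.1]
opening: 0.0524
gripper_force: 5.5
```

Run:
```python
from h import *
goal([.409,-.137,.40],-.139)
```

```text
shift [-0.1322  0.4623  0.007 ] turn [-0.0023 -0.0046  0.1757] tool axes [[0.999, 0.037, 0.005], [0.037, -0.999, 0.002], [0.005, -0.002, -1.0]]
```

Request:
{"name": "carry_out", "arguments": {"targets": [{"hand": 56, "x": -0.01, "y": 0.04, "z": 0, "ax": 0, "ay": 0, "az": 0.015}, {"hand": 56, "x": -0.03, "y": 0.095, "z": 0, "ax": 0, "ay": 0, "az": 0.035}, {"hand": 56, "x": -0.045, "y": 0.15, "z": 0, "ax": 0, "ay": 0, "az": 0.06}, {"hand": 56, "x": -0.06, "y": 0.205, "z": 0, "ax": 0, "ay": 0, "az": 0.08}, {"hand": 56, "x": -0.075, "y": 0.26, "z": 0, "ax": 0, "ay": 0, "az": 0.1}, {"hand": 56, "x": -0.09, "y": 0.315, "z": 0, "ax": 0, "ay": 0, "az": 0.12}, {"hand": 56, "x": -0.105, "y": 0.37, "z": 0, "ax": 0, "ay": 0, "az": 0.14}, {"hand": 56, "x": -0.12, "y": 0.42, "z": 0, "ax": 0, "ay": 0, "az": 0.16}]}}

```text
t: 7.55
tool_pos: [0.4181, -0.0959, 0.4038]
orientation: [-3.134, 0.195, 0.002]
force: [0.3, 0.6, -1.1]
opening: 0.0524
gripper_force: 5.5
```

Request:
{"name": "carry_out", "arguments": {"targets": [{"hand": 56, "x": -0.012, "y": 0.042, "z": 0.007, "ax": 0, "ay": 0, "az": 0.016}, {"hand": 56, "x": -0.019, "y": 0.042, "z": 0.06, "ax": 0, "ay": 0, "az": 0.016}, {"hand": 56, "x": -0.019, "y": 0.042, "z": 0.08, "ax": 0, "ay": 0, "az": 0.016}, {"hand": 56, "x": -0.019, "y": 0.042, "z": 0.08, "ax": 0, "ay": 0, "az": 0.016}]}}

```text
t: 8.05
tool_pos: [0.394, -0.1331, 0.3223]
orientation: [-3.13, 0.219, 0.008]
force: [-0.7, 0.0, -1.0]
opening: 0.0522
gripper_force: 5.5
```

Run:
```python
from h import *; from plant import *
s=read_state();print(s['t'],s['tool_pos'],s['opening'],s['force']);p,d=read_camera('wrist');cv2.imwrite('pics/w4.png',p);np.save('pics/w4.npy',d)
goal([.409,-.137,.24],-.139)
```

```text
8.05 [ 0.39400267 -0.1331227   0.32226109] 0.052221435932655866 [-0.69769952  0.04023042 -0.98198238]
shift [0.0147 0.0019 0.0842] turn [-0.0023  0.002  -0.0004] tool axes [[0.99, -0.139, -0.002], [-0.139, -0.99, 0.003], [-0.002, -0.002, -1.0]]
```

View pics/w4.png

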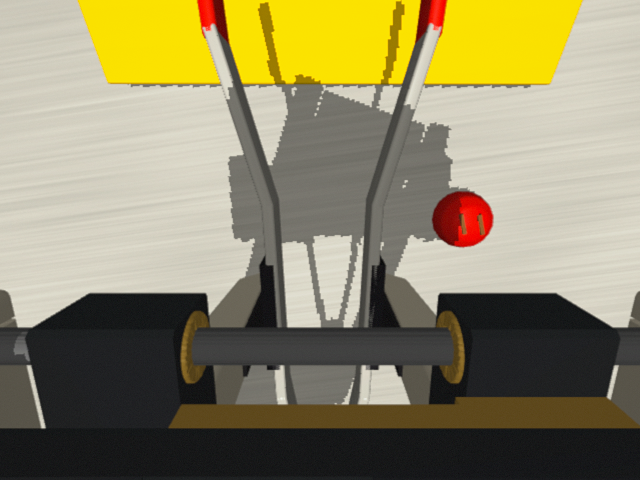

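The tongs sit straight in the fingers (arms at columns 212 and 432), the flap hangs down with its edge at row 83, and the red decoy at (462,218) is clear of the path. I'll go down to the pre-entry pose and measure the tips against the roll with the fixed cameras.

Request:
{"name": "carry_out", "arguments": {"targets": [{"hand": 56, "x": 0.0, "y": 0.002, "z": 0.04, "ax": 0, "ay": 0, "az": 0}, {"hand": 56, "x": 0.0, "y": 0.002, "z": 0.07, "ax": 0, "ay": 0, "az": 0}, {"hand": 56, "x": 0.015, "y": 0.002, "z": 0.083, "ax": 0, "ay": 0, "az": 0}, {"hand": 56, "x": 0.015, "y": 0.002, "z": 0.083, "ax": 0, "ay": 0, "az": 0}, {"hand": 56, "x": 0.015, "y": 0.002, "z": 0.083, "ax": 0, "ay": 0, "az": 0}]}}

```text
t: 8.72
tool_pos: [0.4107, -0.1377, 0.2442]
orientation: [-3.134, 0.218, -0.005]
force: [0.9, -0.3, -0.8]
opening: 0.0523
gripper_force: 5.5
```

```bash
cat > m.py <<'E'
from h import *; from plant import *
np.set_printoptions(precision=4,suppress=True)
s=read_state();T=R.from_rotvec(s['orientation']);print(s['t'],s['tool_pos'],s['opening'],s['force'])
import sys
for n in ['scene','top']:
    p,d=read_camera(n);c=camera_params(n);cv2.imwrite(f'pics/{sys.argv[1]}{n}.png',p);P=cloud(d,c)
    hsv=cv2.cvtColor(p,cv2.COLOR_BGR2HSV).astype(int);H,S,V=hsv[...,0],hsv[...,1],hsv[...,2]
    ok=(P[...,0]>.49)&(P[...,0]<.74)&(P[...,1]<.02)&(P[...,1]>-.33)
    def rel(q): return T.inv().apply(np.array(q)-s['tool_pos'])
    m=(ok&((H<6)|(H>174))&(S>150)&(V>90)&(P[...,2]>.045)).astype(np.uint8)
    k,l,st,ce=cv2.connectedComponentsWithStats(m)
    for i in range(1,k):
        if st[i,4]>12:
            q=P[l==i];print(n,'red',ce[i].round(1),st[i,4],'med',np.median(q,0),'zmax',np.percentile(q[:,2],95),'onz',onz(*ce[i],.072,c)[:2],'tool',rel(onz(*ce[i],.072,c)))
    m=(ok&(V<75)&(H<25)&(S>60)&(P[...,2]>.06)&(np.hypot(P[...,0]-.647,P[...,1]+.17)<.04)).astype(np.uint8)
    k,l,st,ce=cv2.connectedComponentsWithStats(m)
    for i in range(1,k):
        if st[i,4]>40: print(n,'rye',ce[i].round(1),st[i,2:],'med',np.median(P[l==i],0),'onz',onz(*ce[i],.074,c)[:2],'tool',rel(onz(*ce[i],.074,c)))
E
python3 m.py a
```

```text
8.725 [ 0.4107 -0.1377  0.2442] 0.05227059995685067 [ 0.9409 -0.2963 -0.7563]
scene red [256.4 256.3] 30 med [ 0.5446 -0.113   0.0845] zmax 0.08635197189120623 onz [ 0.5337 -0.1091] tool [ 0.1174 -0.0452  0.1726]
scene red [220.5 265. ] 32 med [ 0.5378 -0.1961  0.0844] zmax 0.08711349722444221 onz [ 0.5238 -0.1935] tool [0.1193 0.0398 0.1726]
scene rye [248.9 300.1] [ 21  21 335] med [ 0.657  -0.1751  0.0804] onz [ 0.6518 -0.1738] tool [0.2433 0.0026 0.1709]
top red [362.2 268.3] 23 med [ 0.5467 -0.1134  0.0851] zmax 0.09268392439657819 onz [ 0.5477 -0.1151] tool [ 0.1321 -0.0412  0.1726]
top red [396.7 272.8] 26 med [ 0.5332 -0.1977  0.0854] zmax 0.09036440428514142 onz [ 0.5355 -0.1992] tool [0.1316 0.0438 0.1726]
top rye [384.3 229.5] [ 18  18 237] med [ 0.6418 -0.1702  0.0826] onz [ 0.6435 -0.1722] tool [0.2349 0.0022 0.1709]
```

View pics/ascene.png

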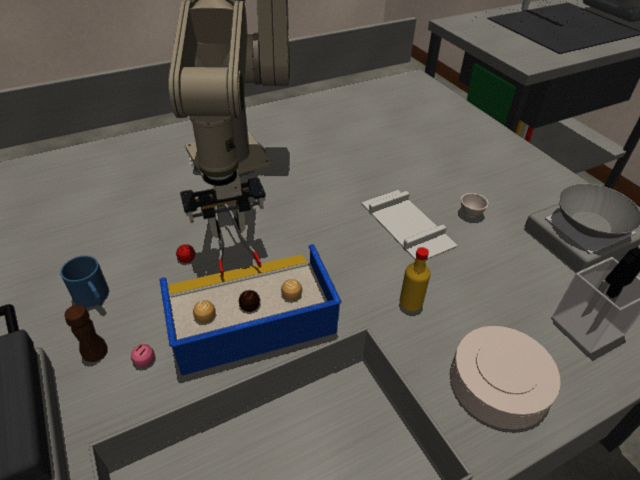

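The tips (mid at tool x 0.1305, y ≈ 0, z ≈ 0.075) and the rye roll (tool x ≈ 0.237, y ≈ +0.003) agree between both cameras. The flap is down and the roll is at (249,300) in the scene view. I'll advance 107 mm and go 5 mm lower.

Request:
{"name": "carry_out", "arguments": {"targets": [{"hand": 56, "x": 0.02, "y": 0.003, "z": 0, "ax": 0, "ay": 0, "az": 0}, {"hand": 56, "x": 0.045, "y": 0.003, "z": 0.003, "ax": 0, "ay": 0, "az": 0}, {"hand": 56, "x": 0.07, "y": 0.003, "z": 0.005, "ax": 0, "ay": 0, "az": 0}, {"hand": 56, "x": 0.09, "y": 0.003, "z": 0.006, "ax": 0, "ay": 0, "az": 0}, {"hand": 56, "x": 0.105, "y": 0.003, "z": 0.006, "ax": 0, "ay": 0, "az": 0}, {"hand": 56, "x": 0.107, "y": 0.003, "z": 0.006, "ax": 0, "ay": 0, "az": 0}, {"hand": 56, "x": 0.107, "y": 0.003, "z": 0.006, "ax": 0, "ay": 0, "az": 0}]}}

```text
t: 9.7
tool_pos: [0.5155, -0.1554, 0.2376]
orientation: [-3.133, 0.218, -0.003]
force: [-0.2, -0.5, -1.0]
opening: 0.0524
gripper_force: 5.5
```

```bash
python3 m.py b
python3 - <<'E'
import cv2
a=cv2.imread('pics/bscene.png')[225:375,150:350];b=cv2.imread('pics/btop.png')[170:290,300:480]
cv2.imwrite('pics/b.png',cv2.hconcat([cv2.resize(a,(400,300)),cv2.resize(b,(400,300))]))
E
```

```text
9.7 [ 0.5155 -0.1554  0.2376] 0.0523592369170481 [-0.1871 -0.4543 -1.0409]
scene red [267.1 291.9] 33 med [ 0.6506 -0.1314  0.0781] zmax 0.08105772833277684 onz [ 0.646  -0.1293] tool [ 0.1252 -0.0438  0.1659]
scene red [228.9 301.5] 30 med [ 0.6402 -0.214   0.0781] zmax 0.08063971821346592 onz [ 0.635  -0.2129] tool [0.126  0.0406 0.1658]
scene rye [248.9 299.8] [ 21  21 341] med [ 0.6566 -0.1752  0.0806] onz [ 0.651  -0.1735] tool [ 0.1364 -0.0007  0.1638]
top red [367.6 227. ] 27 med [ 0.6501 -0.1312  0.078 ] zmax 0.08290012603977562 onz [ 0.6506 -0.1313] tool [ 0.1301 -0.0424  0.1659]
top red [402.2 229.6] 21 med [ 0.6409 -0.2157  0.078 ] zmax 0.08377521631747853 onz [ 0.6429 -0.217 ] tool [0.1343 0.0435 0.1658]
top rye [386.2 224.8] [18 10 76] med [ 0.6536 -0.1779  0.083 ] onz [ 0.6551 -0.1773] tool [0.1409 0.0025 0.1639]
```

View pics/b.png

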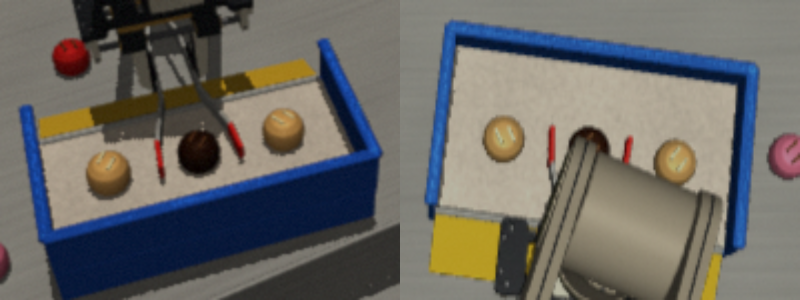

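The rye roll at (200,150) in the left half sits centred between the red tips, clear of both white rolls. Closing now.

Request:
{"name": "carry_out", "arguments": {"newtons": 40, "targets": [{"hand": 50, "x": 0, "y": 0, "z": 0, "ax": 0, "ay": 0, "az": 0}, {"hand": 45, "x": 0, "y": 0, "z": 0, "ax": 0, "ay": 0, "az": 0}, {"hand": 41, "x": 0, "y": 0, "z": 0, "ax": 0, "ay": 0, "az": 0}, {"hand": 36, "x": 0, "y": 0, "z": 0, "ax": 0, "ay": 0, "az": 0}, {"hand": 20, "x": 0, "y": 0, "z": 0, "ax": 0, "ay": 0, "az": 0}, {"hand": 0, "x": 0, "y": 0, "z": 0, "ax": 0, "ay": 0, "az": 0}, {"hand": 0, "x": 0, "y": 0, "z": 0, "ax": 0, "ay": 0, "az": 0}, {"hand": 0, "x": 0, "y": 0, "z": 0, "ax": 0, "ay": 0, "az": 0}]}}

```text
t: 10.8
tool_pos: [0.5158, -0.1554, 0.2373]
orientation: [-3.133, 0.218, -0.003]
force: [0.9, 0.9, -0.5]
opening: 0.0363
gripper_force: 40.0
```

The opening is 36.3 mm, as expected with a roll between the tips. Lifting.

Request:
{"name": "carry_out", "arguments": {"targets": [{"hand": 0, "x": 0, "y": 0, "z": -0.01, "ax": 0, "ay": 0, "az": 0}, {"hand": 0, "x": 0, "y": 0, "z": -0.03, "ax": 0, "ay": 0, "az": 0}, {"hand": 0, "x": 0, "y": 0, "z": -0.055, "ax": 0, "ay": 0, "az": 0}, {"hand": 0, "x": 0, "y": 0, "z": -0.085, "ax": 0, "ay": 0, "az": 0}, {"hand": 0, "x": 0, "y": 0, "z": -0.115, "ax": 0, "ay": 0, "az": 0}, {"hand": 0, "x": 0, "y": 0, "z": -0.14, "ax": 0, "ay": 0, "az": 0}, {"hand": 0, "x": 0, "y": 0, "z": -0.155, "ax": 0, "ay": 0, "az": 0}, {"hand": 0, "x": 0, "y": 0, "z": -0.16, "ax": 0, "ay": 0, "az": 0}]}}

```text
t: 11.8
tool_pos: [0.5157, -0.1556, 0.3984]
orientation: [-3.134, 0.218, -0.006]
force: [-0.4, 0.4, -1.1]
opening: 0.0367
gripper_force: 40.0
```

Request:
{"name": "carry_out", "arguments": {"targets": [{"hand": 0, "x": 0, "y": 0, "z": 0, "ax": 0, "ay": 0, "az": 0}, {"hand": 0, "x": 0, "y": 0, "z": 0, "ax": 0, "ay": 0, "az": 0}, {"hand": 0, "x": 0, "y": 0, "z": 0, "ax": 0, "ay": 0, "az": 0}, {"hand": 0, "x": 0, "y": 0, "z": 0, "ax": 0, "ay": 0, "az": 0}]}}

```text
t: 12.3
tool_pos: [0.5155, -0.1555, 0.3967]
orientation: [-3.133, 0.218, -0.002]
force: [-0.4, 0.0, -1.5]
opening: 0.0365
gripper_force: 40.0
```

```bash
python3 m.py c; sleep 0; python3 m.py d
```

```text
12.3 [ 0.5155 -0.1555  0.3967] 0.03649130045152385 [-0.3513  0.0168 -1.4987]
scene red [255.1 241.1] 43 med [ 0.6497 -0.1469  0.2359] zmax 0.23795732117679974 onz [ 0.4841 -0.0923] tool [-0.0402 -0.0578  0.3248]
scene red [228.5 247. ] 47 med [ 0.6432 -0.1986  0.2358] zmax 0.2382355593119154 onz [ 0.4755 -0.1569] tool [-0.0397  0.0073  0.3247]
scene rye [242.7 247.1] [ 26  25 448] med [ 0.6576 -0.1752  0.2381] onz [ 0.4927 -0.1274] tool [-0.0268 -0.0243  0.3227]
top red [381.9 214.3] 36 med [ 0.6466 -0.1473  0.2356] zmax 0.24074475106263465 onz [ 0.6824 -0.1678] tool [ 0.1667 -0.0106  0.3249]
12.4 [ 0.5155 -0.1556  0.397 ] 0.03637881574453943 [-0.7141 -0.4413 -1.9966]
scene red [255.1 240.9] 43 med [ 0.6501 -0.1469  0.2363] zmax 0.2378988290693052 onz [ 0.4834 -0.0921] tool [-0.0411 -0.0581  0.325 ]
scene red [228.5 246.9] 45 med [ 0.6429 -0.1985  0.2361] zmax 0.23828218095041287 onz [ 0.4752 -0.1567] tool [-0.0403  0.0071  0.325 ]
scene rye [242.6 247. ] [ 25  25 443] med [ 0.6577 -0.1753  0.2383] onz [ 0.4921 -0.1274] tool [-0.0276 -0.0243  0.323 ]
top red [382.  213.6] 36 med [ 0.6468 -0.1471  0.2374] zmax 0.2413464029592075 onz [ 0.6842 -0.1682] tool [ 0.1683 -0.0106  0.3253]
```

The rye roll rose 157 mm and isn't slipping, with its underside at about 0.207 m, well above the bin. Handing in.

```bash
python3 -c "
from plant import robot
print(robot.close_job())"
```

```text
the job is handed in; nothing more can be done
None
```

The flap is down and the job is handed in, with the rye roll held steady in the tongs about 157 mm above where it lay; after the lift I didn't re-check the white rolls and the other items.

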